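# Load the slide carrier under the cell counter's spring flap

### The job

Load the cell counter with the fingertips: press the long bar beside the loading track down with one fingertip so that the spring flap stands open, and while holding it open push the slide carrier by its upright end tab with the other fingertip, under the flap, until it is fully home against the stop. Then take the hand away so that the flap falls shut behind the carrier's block. Do not lift the carrier or tip it up, and leave the culture flask, the bottle and the stack of dishes where they are.

Things in the scene. Friction and masses are not known exactly. Their poses are not given: they have to be found in the camera images.
- counter: Cell counter, fixed. Grey base 375 x 160 mm, 16 mm high; white housing at its far end, top 76 mm above the table. Origin: on the table, mid-track, under the flap's front edge; x = push direction along the track, y left, z up. All counter x, y below are in this frame.
- track_entry (a point): Mid-track point on the track floor under the flap's front edge (counter x = 0, y = 0, 16 mm above the table). The track is the base's top, between two rails 9 mm high with a 50 mm inner gap, from x = -175 mm to the stop.
- stop (a point): Mid-track point on the track floor at the stop: the housing's front face, counter x = +64 mm.
- flap (a joint): Flap angle, rad: 0 shut, grows as it opens, limit 0.7. Black roof plate (counter x = 0 to 63, y = -50 to +30 mm) with a front skirt whose bottom, shut, is 9 mm above the track floor and blocks the carrier's block; above 0.40 rad the block passes freely. A spring shuts it.
- axle (a point): Flap's hinge axle at the flap's front edge: counter x = 0, y = -50 mm, 38 mm above the table; it runs along counter x. Flap (to its left) and press bar (to its right) are one rigid rocker: pressing the bar down raises the flap. About 3 N starts it, about 5 N holds it at 0.55 rad.
- bar_top (a point): On the press bar's upper face, mid-length, 34 mm from the axle. Aluminium strip 4 mm thick, counter x = -175 to -30 mm, 6 to 50 mm right of the axle (y = -56 to -100 when level). Shut, it slants up outwards by 0.55 rad, outer edge 66 mm high; at flap 0.55 it is level, top 40 mm above the table, 20 mm free below. A fingertip can slide along it.
- carrier: Loose aluminium slide carrier, about 0.16 kg, between the rails (2 mm play a side), aligned, block wholly outside the flap. Origin: centre of the block's underside, x to its front. Block 56 x 46 x 18 mm (x -28 to 28); behind it a strip 30 wide, 6 high, ending in an upright tab. Home: front on the stop, origin at counter x = +36 mm, strip under the shut flap, tab outside.
- carrier_tab (a point): Where to push: middle of the rear face of the carrier's upright tab, 75 mm behind the carrier's origin, 30 mm above the track floor. Tab 44 mm wide, 5 mm thick, 42 mm high (top 58 mm above the table).
- flask: Bystander: clear culture flask lying flat, 85 x 60 x 30 mm with a blue cap; origin centre of its underside. To the left of the track.
- bottle: Bystander: white bottle, 58 mm diameter, 110 mm tall; origin centre of its underside. To the left of the counter.
- dishes: Bystander: stack of three clear dishes, 60 mm diameter, about 40 mm tall; origin centre of its underside. To the right of the press bar.
Mind the look-alikes: they are no part of the job. Leave any orange look-alike of the carrier alone.

How it is judged:
On the way, in this order (a step that is already met when the one before it is completed fails the run):
1. a finger holds the flap open with the carrier still outside (value of joint flap above 0.36 rad and contact force between the fingers and counter above 0.5 N and x of carrier in the frame of counter below -0.024 m), for 0.1 s.
2. while one fingertip holds the flap open the other pushes the carrier's block under it (value of joint flap above 0.3 rad and contact force between the fingers and counter above 0.5 N and contact force between the fingers and carrier above 0.05 N and x of carrier in the frame of counter above -0.005 m), for 0.1 s.
At the end, for the whole second after the job is handed in: The carrier lies flat on the track, at rest, within 4 mm of the stop; the flap is shut (below 0.05 rad) behind its block (x of carrier in the frame of counter above 0.032 m and value of joint flap below 0.05 rad and linear speed of carrier below 0.01 m/s and angle between carrier's own z axis and vertical below 0.06 rad and height (world z) of carrier below 0.019 m and angle between the x axis of carrier and the x axis of counter, either way round below 0.12 rad); the robot touches nothing.
It fails at once if the carrier is lifted more than 10 mm off the track (height (world z) of carrier above 0.026 m).
It fails at once if the carrier is tipped up (angle between carrier's own z axis and vertical above 0.25 rad).
It fails at once if the flask is moved more than 30 mm (distance of flask from where it was at the start of the episode above 0.03 m).
It fails at once if the bottle is moved more than 30 mm (distance of bottle from where it was at the start of the episode above 0.03 m).
It fails at once if the dishes are moved more than 30 mm (distance of dishes from where it was at the start of the episode above 0.03 m).
It also fails if it takes over 38 s, if anything falls off the work surface, if the arm or the gripper's body presses on something with over 40 N, if the wrist force passes 120 N, or if a joint passes its speed limit or range.

### The arm

A 6-joint arm with a two-finger parallel gripper is mounted at the origin on the work surface. World frame = base frame: x ahead of the robot, y to its left, z up, the work surface at z = 0. Lengths are in m, angles in rad, forces in N, time in s.
With the tool pointing down it reaches from about 0.15 to 0.775 m from the base axis. Payload 6.1 kg.
Tool frame: the origin (TCP) lies midway between the tips of the shut fingers; the grasp point (between the pads) lies 19 mm behind it; x points along the fingers, y is the direction in which the jaws open and shut, and the axes are right-handed (so a half turn about x gives the same grasp; the last joint's range is limited). The gripper opens to 85 mm and grips with 20 to 120 N. Pads are 22 mm wide; open, the fingers measure 114 mm over their backs; the gripper's body (76 mm by 85 mm) begins 54 mm behind the grasp point. The pads swing forward as they close: fully open they stand 13 mm farther back than shut.
Start: joints at [1.248, 0.126, -0.04, 1.405, 0, 1.571], TCP at [0.167, 0.498, 0.231] pointing down, gripper open.
Joint ranges: [-2.72, 2.72], [-0.95, 1.95], [-1.27, 1.35], [-1.78, 2.02], [-1.46, 1.47], [-3.14, 3.14]. Speed limits (rad/s): [2.39, 2.39, 3.01, 3.14, 3.14, 3.14].

### API

Orientations are given as a 3x3 rotation matrix whose columns are the frame's x, y, z axes.
In Python, from bench import bot gives the robot as it stands. The module is installed in compiled form; this text tells all that it offers. Calls block until the motion is done:
- bot.move_ptp(position, orientation): joint-space move of the TCP to a pose.
- bot.line_to(position, rotation=None, speed=0.15): straight line of the TCP; rotation=None keeps the orientation; speed is the mean speed in m/s.
- bot.set_joints(angles): joint-space move.
- bot.ungrasp() and bot.grab(): open the fingers fully, or close them until they stop; the grip force is fixed at half the most.
- bot.pause(seconds).
- bot.solve_ik(position, orientation): joint angles nearest the present ones, or None.
- bot.get_obs(): the state.
- bot.get_image(name): name is "scene" or "top" or "wrist"; returns a dict with "img" (420x560x3 uint8, red, green, blue), "intrinsics" (3x3 intrinsics, pixels), "origin" and "attitude" of the camera in the world. Camera axes: x right, y down, z forward; pixel columns grow to the right and rows downward; lengths in m; the calibration is good to about 2 mm. The wrist camera is an equidistant fisheye: a pixel r from the principal point sees the ray r / f radians off the axis. A picture is of the moment at which its call begins. There is no depth.
A pose or a line that the arm cannot do raises bot.IKError and nothing moves.
- bot.finish_job(): hands the job in, once; it reports no verdict.
The state is a dict: "time": time; "joint_positions": joint angles; "joint_velocities": joint speeds; "effort": joint torques, N m; "tcp_pos": TCP position; "tool_rot": TCP orientation; "contact_force": force on the tool from outside, world axes, zero at the start; "wrist_torque": the same for the moment, N m; "gripper_width": opening from 0.0 (shut) to 1.0 (fully open).
Only numpy, scipy, OpenCV 4.12 (cv2) and the standard library are available. Lean on these libraries where they do the work, as an engineer would, in place of code of your own. Each camera call takes 0.05 s, during which the arm holds its last target. There are 200 camera calls.

## Working session

There is one attempt and no reset: what is moved stays moved. The work goes in short steps, each a Python script; the robot and the scene stay as the last script left them, time stands still between calls to the robot, and variables do not carry over. Pictures are saved under pics/ and viewed, about 8 in all and at most 12, crops included, and the job is handed in when it is done.

```bash
mkdir -p pics; python3 - <<'E'
from bench import bot
import cv2,pickle
d={}
for n in("scene","top"):
    r=bot.get_image(n); d[n]=r; cv2.imwrite(f"pics/{n}0.png",r["img"][:,:,::-1]); print(n,r["intrinsics"],r["origin"],r["attitude"])
pickle.dump(d,open("d0.pkl","wb"))
print(bot.get_obs())
E
```

```text
scene [[414.27625503   0.         278.87929178]
 [  0.         414.27625503 210.68424276]
 [  0.           0.           1.        ]] [ 1.09171213 -0.15044977  0.58441232] [[ 0.39178186  0.62049419 -0.67933345]
 [ 0.91982739 -0.2806899   0.2740999 ]
 [-0.02060464 -0.73225688 -0.68071676]]
top [[401.48394586   0.         282.95435424]
 [  0.         401.48394586 204.20745833]
 [  0.           0.           1.        ]] [0.51422649 0.0480485  0.89891987] [[ 0.0037936  -0.99673177  0.08069317]
 [-0.99964199 -0.00164263  0.02670587]
 [-0.02648604 -0.08076559 -0.99638116]]
{'time': 0.1, 'joint_positions': array([ 1.24798689e+00,  1.26342349e-01, -4.04740593e-02,  1.40545092e+00,
       -2.46285224e-05,  1.57080689e+00]), 'joint_velocities': array([-6.50453611e-05, -1.51131971e-04,  2.00019435e-03, -5.01093974e-04,
       -2.80867992e-04, -5.13581758e-04]), 'effort': array([ 2.00766008e-03, -4.36898768e+01,  3.53611064e+01,  1.35210514e-02,
        2.18874957e-04,  6.10155595e-06]), 'tcp_pos': array([0.16643477, 0.4975246 , 0.23060956]), 'tool_rot': array([[-4.43293673e-04,  3.17241809e-01,  9.48344578e-01],
       [-1.40283757e-03,  9.48343540e-01, -3.17242118e-01],
       [-9.99998918e-01, -1.47100483e-03,  2.46440397e-05]]), 'contact_force': array([-0.56345574,  0.22401394, -0.93813113]), 'wrist_torque': array([-0.03078453, -0.08053979, -0.00325825]), 'gripper_width': 1.000958582199899}
```

View pics/top0.png

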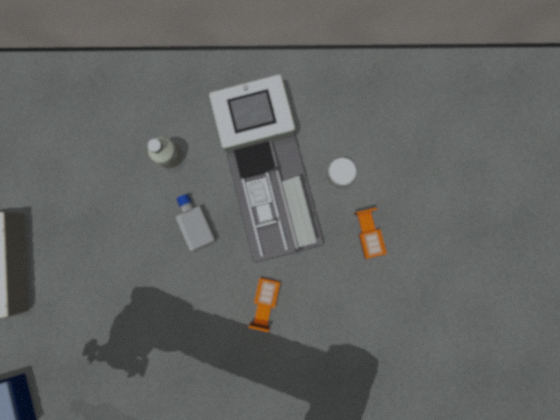

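View pics/scene0.png

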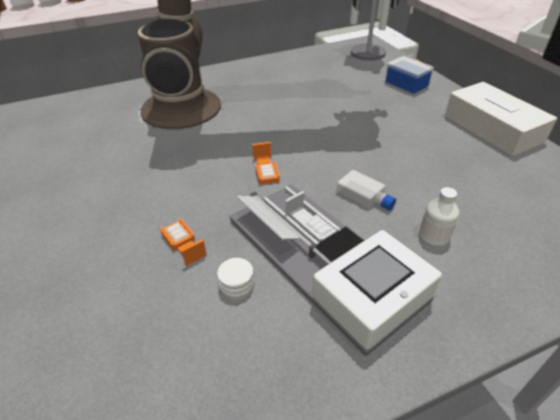

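The top view shows the counter at about (265,170), its push direction up and slightly left, with the carrier block near (259,190) and its tab near (265,220). There are two orange decoys, and the flask, bottle and dishes are clear of the track. Next I'll zoom in to fit the counter frame.

```bash
cat > h.py <<'E'
import numpy as np
def ray(r,uv,z):
    K=r["intrinsics"];d=np.array(r["attitude"])@np.linalg.inv(K)@np.array([uv[0],uv[1],1.]);o=np.array(r["origin"])
    return o+d*(z-o[2])/d[2]
def proj(r,P):
    c=np.array(r["attitude"]).T@(np.array(P)-r["origin"]);p=np.array(r["intrinsics"])@c
    return p[:2]/p[2]
E
python3 - <<'E'
import cv2,pickle
d=pickle.load(open("d0.pkl","rb"))
t=d["top"]["img"][65:268,195:345,::-1]; s=d["scene"]["img"][180:350,225:445,::-1]
cv2.imwrite("pics/c1.png",cv2.resize(t,None,fx=2.9,fy=2.9,interpolation=cv2.INTER_CUBIC))
cv2.imwrite("pics/c2.png",cv2.resize(s,None,fx=3.5,fy=3.5,interpolation=cv2.INTER_CUBIC))
E
```

```text
(no output)
```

View pics/c1.png

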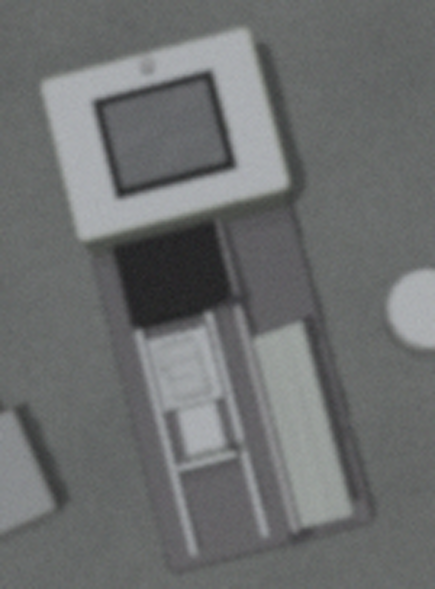

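View pics/c2.png

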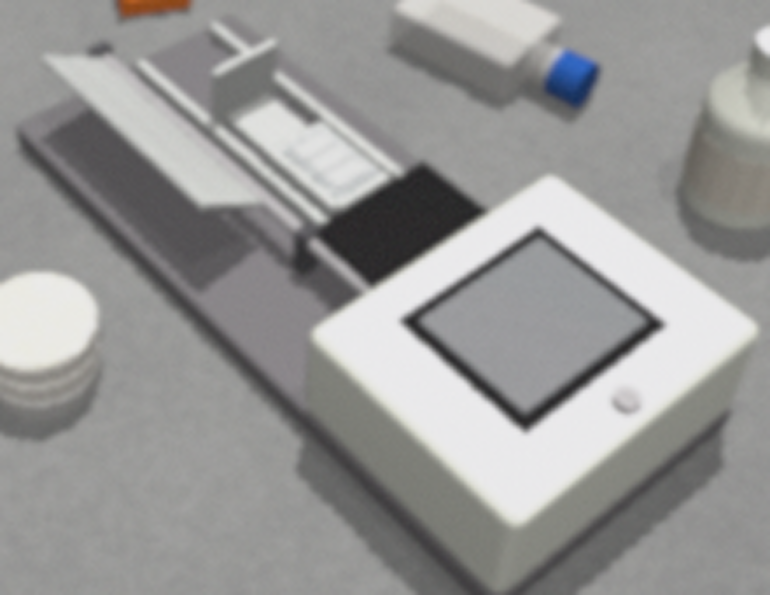

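```bash
python3 - <<'E'
import pickle,numpy as np
from h import *
d=pickle.load(open("d0.pkl","rb"));T=d["top"];S=d["scene"]
def P(x,y,z):return ray(T,((x+.5)/2.9+194.5,(y+.5)/2.9+64.5),z)
def Q(x,y,z):return ray(S,((x+.5)/3.5+224.5,(y+.5)/3.5+179.5),z)
pts=dict(hfl=P(82,240,.076),hfr=P(288,188,.076),hbl=P(43,82,.076),hbr=P(248,28,.076),bfl=P(175,571,.016),bfr=P(372,519,.016),
rl=P(194,555,.025),rr=P(265,536,.025),tabL=P(179,469,.058),tabR=P(241,454,.058),barO1=P(303,320,.066),barO2=P(352,514,.066),barI1=P(254,338,.043),barI2=P(300,530,.043),
blkFL=P(148,343,.034),
S_hfr=Q(312,337,.076),S_hfl=Q(549,176,.076),S_hbl=Q(757,328,.076),S_hbr=Q(512,522,.076),S_tabL=Q(274,40,.058),S_tabR=Q(213,75,.058),S_barO2=Q(43,57,.066),S_barO1=Q(205,208,.066),S_bfr=Q(18,132,.016))
# yaw
a=[pts['hbl']-pts['hfl'],pts['hbr']-pts['hfr'],pts['S_hbl']-pts['S_hfl'],pts['S_hbr']-pts['S_hfr']]
b=[pts['hfl']-pts['hfr'],pts['bfl']-pts['bfr'],pts['S_hfl']-pts['S_hfr']]
print([np.arctan2(v[1],v[0]) for v in a],[np.arctan2(v[1],v[0])-np.pi/2 for v in b],[np.linalg.norm(v) for v in a+b])
yaw=np.median([np.arctan2(v[1],v[0]) for v in a]+[np.arctan2(v[1],v[0])-np.pi/2 for v in b])
ex=np.array([np.cos(yaw),np.sin(yaw)]);ey=np.array([-ex[1],ex[0]])
mid=(pts['rl']+pts['rr'])[:2]/2
fx=np.mean([pts[k][:2]@ex for k in('hfl','hfr','S_hfl','S_hfr')])-.064
fx2=np.mean([pts[k][:2]@ex for k in('bfl','bfr')])+.175
print("yaw",yaw,fx,fx2)
O=(fx+fx2)/2*ex+(mid@ey)*ey
print("O",O)
for k,v in pts.items(): print(k,v.round(4),((v[:2]-O)@ex).round(4),((v[:2]-O)@ey).round(4))
E
```

```text
[np.float64(0.25442444914837464), np.float64(0.24187821638006218), np.float64(0.2590865388074199), np.float64(0.26430720390290774)] [np.float64(0.24868270746022336), np.float64(0.2611827389028454), np.float64(0.2696022433246217)] [np.float64(0.12090205611739759), np.float64(0.1224094533664391), np.float64(0.120080097743599), np.float64(0.11747680923118857), np.float64(0.15301078946915234), np.float64(0.15352094528955065), np.float64(0.15501226091128525)]
yaw 0.2590865388074199 0.6629497440139314 0.6535504954908375
O [0.64524751 0.13481044]
hfl [0.6997 0.196  0.076 ] 0.0683 0.0452
hfr [0.7373 0.0477 0.076 ] 0.0667 -0.1078
hbl [0.8167 0.2264 0.076 ] 0.1892 0.0446
hbr [0.8562 0.077  0.076 ] 0.1891 -0.1099
bfl [0.4598 0.1323 0.016 ] -0.1799 0.0451
bfr [ 0.4995 -0.016   0.016 ] -0.1795 -0.1084
rl [0.4723 0.1174 0.025 ] -0.1716 0.0274
rr [0.4867 0.0644 0.025 ] -0.1713 -0.0274
tabL [0.5356 0.1261 0.058 ] -0.1082 0.0197
tabR [0.5465 0.0813 0.058 ] -0.1091 -0.0264
barO1 [0.643  0.0367 0.066 ] -0.0273 -0.0943
barO2 [0.5038 0.0018 0.066 ] -0.1708 -0.0923
barI1 [0.6331 0.0727 0.043 ] -0.0277 -0.057
barI2 [0.4917 0.0385 0.043 ] -0.1731 -0.0538
blkFL [0.6306 0.1525 0.034 ] -0.0097 0.0209
S_hfr [0.7421 0.0455 0.076 ] 0.0707 -0.1112
S_hfl [0.7008 0.1949 0.076 ] 0.0691 0.0438
S_hbl [0.8169 0.2256 0.076 ] 0.1892 0.0438
S_hbr [0.8555 0.0761 0.076 ] 0.1882 -0.1106
S_tabL [0.5338 0.1267 0.058 ] -0.1098 0.0207
S_tabR [0.5467 0.0837 0.058 ] -0.1083 -0.0242
S_barO2 [0.5029 0.0013 0.066 ] -0.1718 -0.0926
S_barO1 [0.6431 0.0371 0.066 ] -0.0271 -0.0939
S_bfr [ 0.5021 -0.0182  0.016 ] -0.1775 -0.1112
```

```bash
cat >> h.py <<'E'
yaw=.258; O=np.array([.6486,.1357]); ex=np.array([np.cos(yaw),np.sin(yaw)]); ey=np.array([-ex[1],ex[0]])
PHI=np.radians(20); D=.100
def c2w(x,y): return O+x*ex+y*ey
def w2c(p): return (p[:2]-O)@ex,(p[:2]-O)@ey
u=np.sin(PHI)*ex+np.cos(PHI)*ey      # from bar finger to tab finger
def rot(s):
    X=np.array([0,0,-1.]);Y=np.array([*(s*u),0]);return np.column_stack([X,Y,np.cross(X,Y)])
def tcp(tabx,taby,tipz):             # tab finger centre (counter frame) + open fingertip height
    p=c2w(tabx,taby)-u*D/2; return np.array([*p,tipz-.013])
E
python3 - <<'E'
from bench import bot
from h import *
import cv2,pickle
p=tcp(-.131,.005,.20)
c=[]
for s in(1,-1):
    q=bot.solve_ik(p,rot(s)); print(s,q); c.append((9 if q is None else abs(q[5]),s))
s=min(c)[1]; print("sign",s)
bot.move_ptp(p,rot(s))
bot.line_to(tcp(-.131,.005,.085),speed=.12)
print(bot.get_obs()["tcp_pos"],p,bot.get_obs()["contact_force"])
d={}
for n in("scene","wrist","top"):
    r=bot.get_image(n); d[n]=r
pickle.dump(d,open("d1.pkl","wb"))
a=cv2.resize(d["scene"]["img"][100:310,170:450,::-1],None,fx=2.8,fy=2.8,interpolation=cv2.INTER_CUBIC)
cv2.imwrite("pics/s1.png",a); cv2.imwrite("pics/w1.png",d["wrist"]["img"][:,:,::-1])
print(d["wrist"]["intrinsics"],bot.get_obs()["time"])
E
```

```text
1 [ 0.11060268  0.11834662 -0.14485249  1.30759722  0.          0.20166853]
-1 [ 0.11060268  0.11834662 -0.14485249  1.30759722  0.         -2.93992412]
sign 1
[0.51667051 0.05745063 0.07276555] [0.51611307 0.0573174  0.187     ] [ 0.61086807  0.08460015 -0.05051785]
[[325.1922621    0.         280.14075694]
 [  0.         325.1922621  209.45434521]
 [  0.           0.           1.        ]] 3.3917
```

View pics/s1.png

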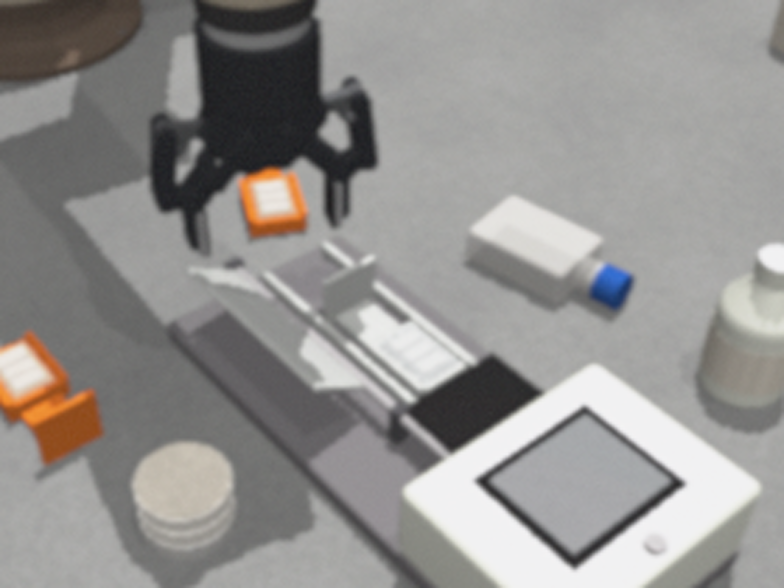

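View pics/w1.png

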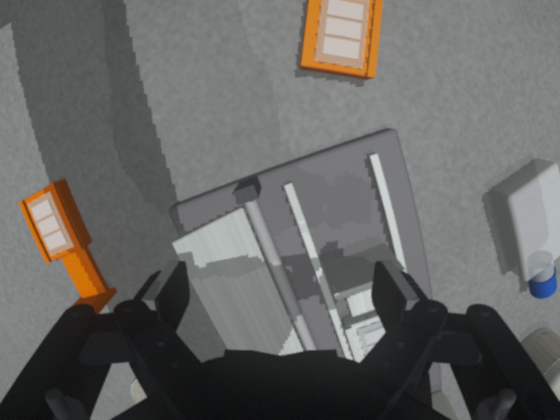

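The scene shows the bar fingertip at crop (205,248) just over the bar's near end, and the tab fingertip at (340,225) behind the tab (348,290). I'll compare these with the predicted positions.

```bash
python3 - <<'E'
from h import *
import pickle
d=pickle.load(open("d1.pkl","rb"))
S=d["scene"];W=d["wrist"]
p=np.array([.51667,.05745,.0728])
def fish(P):
    c=np.array(W["attitude"]).T@(np.array(P)-W["origin"]);t=np.arctan2(np.hypot(c[0],c[1]),c[2]);a=np.arctan2(c[1],c[0]);f=W["intrinsics"][0,0]
    return (W["intrinsics"][:2,2]+f*t*np.array([np.cos(a),np.sin(a)])).round(1)
def show(n,P):
    q=proj(S,P); print(n,"scene crop",((q-[170,100])*2.8).round(0),"wrist",fish(P))
w=np.array([u[1],-u[0]])
for s,n in((1,"tab"),(-1,"bar")):
    for dd in(.0425,.057):
        for ww in(-.011,.011):
            for z in (.085,.073): show(f"{n} d{dd} w{ww} z{z}",[*(p[:2]+s*u*dd+w*ww),z])
show("tab top L",[*c2w(-.112,.021),.058]);show("tab top R",[*c2w(-.112,-.023),.058])
show("bar near out",[*c2w(-.175,-.093),.066]);show("bar far out",[*c2w(-.03,-.093),.066])
E
```

```text
tab d0.0425 w-0.011 z0.085 scene crop [324. 215.] wrist [372.3 254.9]
tab d0.0425 w-0.011 z0.073 scene crop [324. 228.] wrist [365.9 244.8]
tab d0.0425 w0.011 z0.085 scene crop [334. 234.] wrist [367.1 296.5]
tab d0.0425 w0.011 z0.073 scene crop [334. 247.] wrist [361.6 284.4]
tab d0.057 w-0.011 z0.085 scene crop [344. 210.] wrist [401.9 254. ]
tab d0.057 w-0.011 z0.073 scene crop [344. 224.] wrist [393.7 244.2]
tab d0.057 w0.011 z0.085 scene crop [354. 229.] wrist [395.3 294.9]
tab d0.057 w0.011 z0.073 scene crop [354. 243.] wrist [388.2 283.2]
bar d0.0425 w-0.011 z0.085 scene crop [205. 240.] wrist [184.2 254.9]
bar d0.0425 w-0.011 z0.073 scene crop [207. 254.] wrist [190.8 244.8]
bar d0.0425 w0.011 z0.085 scene crop [213. 260.] wrist [189.6 296.4]
bar d0.0425 w0.011 z0.073 scene crop [215. 274.] wrist [195.3 284.3]
bar d0.057 w-0.011 z0.085 scene crop [184. 245.] wrist [154.9 253.9]
bar d0.057 w-0.011 z0.073 scene crop [186. 259.] wrist [163.2 244.1]
bar d0.057 w0.011 z0.085 scene crop [192. 265.] wrist [161.6 294.7]
bar d0.057 w0.011 z0.073 scene crop [194. 279.] wrist [168.8 283. ]
tab top L scene crop [374. 256.] wrist [403.7 270.6]
tab top R scene crop [325. 282.] wrist [331.5 296.4]
bar near out scene crop [187. 269.] wrist [167.6 243.7]
bar far out scene crop [319. 389.] wrist [268.  417.7]
```

Tab and bar corners project within about 3 px of where they appear, so the frame holds. I'll descend onto the bar in small steps and use contact to calibrate the tip height.

```bash
python3 - <<'E'
from bench import bot
from h import *
f0=bot.get_obs()["contact_force"]
z=.074
while z>.046:
    bot.line_to(tcp(-.131,.005,z),speed=.08)
    o=bot.get_obs(); f=o["contact_force"]-f0
    print(round(z,4),(o["tcp_pos"][2]+.013).round(4),np.round([f[:2]@ex,f[:2]@ey,f[2]],2),round(o["time"],2))
    if f[2]>15 or abs(f[:2]@ex)>6: print("STOP");break
    z-=.003
E
```

```text
0.074 0.0736 [-0.85 -0.19  0.08] 3.67
0.071 0.071 [-0.21  0.39 -0.08] 3.92
0.068 0.0678 [ 0.54  0.67 -0.33] 4.17
0.065 0.065 [ 0.21 -0.22  0.18] 4.42
0.062 0.062 [0.85 0.08 1.09] 4.67
0.059 0.0589 [-0.21 -0.04  0.25] 4.92
0.056 0.0558 [0.75 0.61 1.88] 5.17
0.053 0.0528 [-0.15  0.01  1.7 ] 5.42
0.05 0.0499 [ 0.89 -1.24  2.04] 5.67
0.047 0.0469 [-0.15 -0.62  2.6 ] 5.92
```

```bash
python3 - <<'E'
from bench import bot
from h import *
import cv2
z=.044
while z>.033:
    bot.line_to(tcp(-.131,.005,z),speed=.08)
    o=bot.get_obs(); f=o["contact_force"]
    print(round(z,4),(o["tcp_pos"][2]+.013).round(4),np.round([f[:2]@ex,f[:2]@ey,f[2]],2),round(o["time"],2))
    if f[2]>15 or abs(f[:2]@ex)>6: print("STOP");break
    z-=.003
S=bot.get_image("scene")
cv2.imwrite("pics/s2.png",cv2.resize(S["img"][140:300,190:390,::-1],None,fx=3.7,fy=3.7,interpolation=cv2.INTER_CUBIC))
E
```

```text
0.044 0.0439 [-0.09 -1.02  3.2 ] 6.17
0.041 0.0409 [ 0.64 -2.11  3.25] 6.42
0.038 0.038 [ 0.46 -2.01  3.54] 6.67
0.035 0.0351 [ 0.24 -2.32  4.89] 6.92
```

View pics/s2.png

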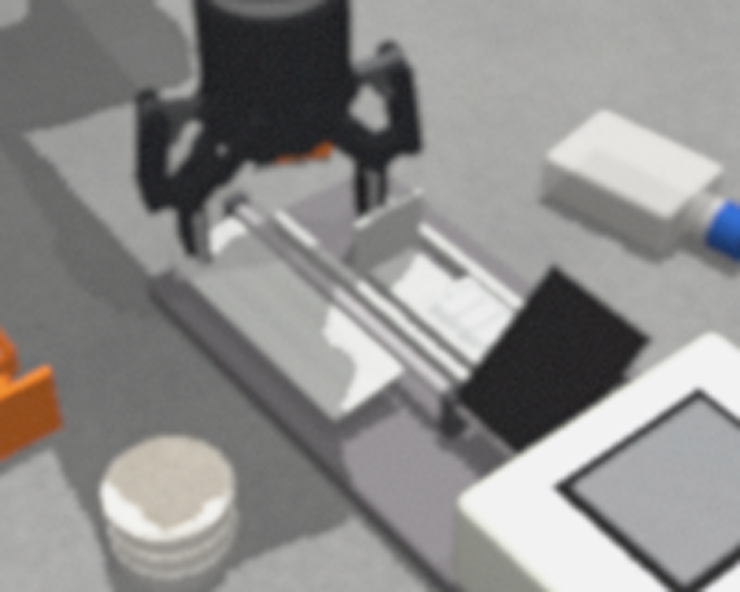

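The flap stands clearly open, the bar is about level, and the tab finger at (370,205) is just behind the tab (390,225). I'll press 1.5 mm more and push.

```bash
python3 - <<'E'
from bench import bot
from h import *
import cv2
S=bot.get_image("scene")
for a in(.4,.5,.55,.6):
    r=a-.55; q=proj(S,[*c2w(-.03,-.05-.05*np.cos(r)),.040-.05*np.sin(r)]); print(a,((q-[190,140])*3.7).round(0),"seen 340,420")
def st(x,z=.0335,v=.04):
    bot.line_to(tcp(x,.005,z),speed=v); o=bot.get_obs(); f=o["contact_force"]
    g=np.array([f[:2]@ex,f[:2]@ey,f[2]]); print(round(x,4),np.round(w2c(o["tcp_pos"]),4),(o["tcp_pos"][2]+.013).round(4),g.round(2),round(o["time"],2)); return g
st(-.131); bot.pause(.3)
ok=True
for x in(-.115,-.100,-.080,-.060):
    g=st(x)
    if abs(g[0])>10 or g[2]>20: ok=False;print("STOP");break
if ok:
    while x>-1 and x<-.048 and abs(g[0])<4: x+=.0015; g=st(x)
S=bot.get_image("scene")
cv2.imwrite("pics/s3.png",cv2.resize(S["img"][140:300,190:390,::-1],None,fx=3.7,fy=3.7,interpolation=cv2.INTER_CUBIC))
E
```

```text
0.4 [337. 400.] seen 340,420
0.5 [336. 407.] seen 340,420
0.55 [336. 411.] seen 340,420
0.6 [336. 414.] seen 340,420
-0.131 [-0.1479 -0.042 ] 0.0344 [-1.55 -0.9   9.91] 7.28
-0.115 [-0.1348 -0.0425] 0.0338 [-9.43 -2.25 15.74] 8.12
-0.1 [-0.1199 -0.0426] 0.0339 [-9.99 -3.31 16.43] 8.65
-0.08 [-0.1001 -0.0426] 0.0339 [-11.5   -3.51  15.84] 9.3
STOP
```

View pics/s3.png

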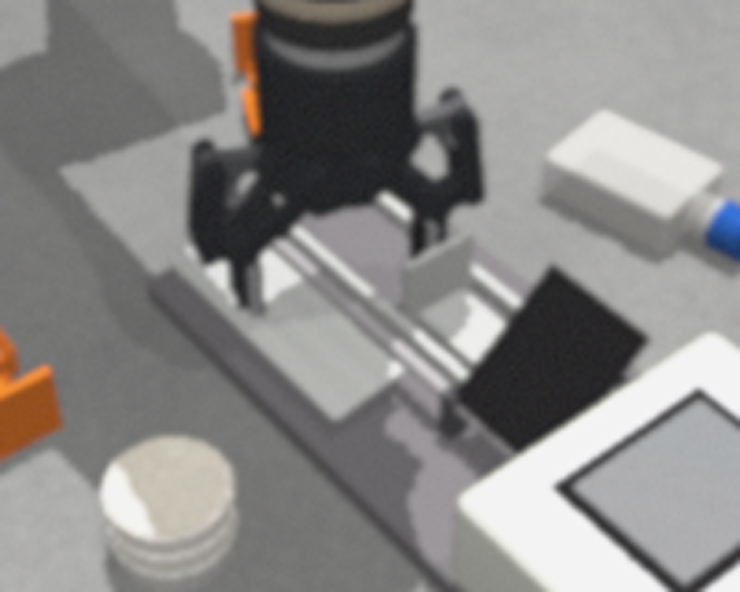

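The carrier is moving well and its block is going under the open flap. The bar seems to be pressed against its end limit (16 N), so its friction adds to the push. I'll ease up 2 mm and continue, watching for a force rise at the stop.

```bash
python3 - <<'E'
from bench import bot
from h import *
import cv2
def st(x,z=.0358,v=.04):
    bot.line_to(tcp(x,.005,z),speed=v); o=bot.get_obs(); f=o["contact_force"]
    g=np.array([f[:2]@ex,f[:2]@ey,f[2]]); print(round(x,4),np.round(w2c(o["tcp_pos"]),4),(o["tcp_pos"][2]+.013).round(4),g.round(2),round(o["time"],2)); return g
st(-.080,v=.02); g=st(-.076); g=st(-.066); x=-.066; b=g[0]
while x<-.042 and g[0]>b-6 and g[2]<25: x+=.002; g=st(x)
S=bot.get_image("scene")
cv2.imwrite("pics/s4.png",cv2.resize(S["img"][140:300,190:390,::-1],None,fx=3.7,fy=3.7,interpolation=cv2.INTER_CUBIC))
E
```

```text
-0.08 [-0.0987 -0.0419] 0.0353 [-3.61 -1.23  3.7 ] 9.62
-0.076 [-0.0936 -0.0417] 0.0353 [-3.94 -1.61  3.04] 9.87
-0.066 [-0.0825 -0.0419] 0.036 [-3.14 -0.77  3.54] 10.27
-0.064 [-0.0812 -0.0419] 0.036 [-4.92  0.16  5.41] 10.52
-0.062 [-0.0795 -0.0419] 0.0359 [-6.07 -1.05  6.39] 10.77
-0.06 [-0.0776 -0.0419] 0.0359 [-4.2  -0.82  5.7 ] 11.02
-0.058 [-0.0756 -0.0419] 0.0359 [-5.07 -0.96  6.4 ] 11.27
-0.056 [-0.0736 -0.0419] 0.0359 [-5.36 -0.38  5.08] 11.52
-0.054 [-0.0716 -0.0419] 0.0359 [-4.43  0.16  5.71] 11.77
-0.052 [-0.0695 -0.0419] 0.0359 [-4.56 -0.29  6.32] 12.02
-0.05 [-0.0675 -0.0419] 0.0359 [-4.68  0.11  5.53] 12.27
-0.048 [-0.0665 -0.0419] 0.0359 [-8.05 -1.39  9.29] 12.52
-0.046 [-0.0664 -0.0419] 0.0359 [-14.2   -1.51  13.53] 12.77
```

View pics/s4.png

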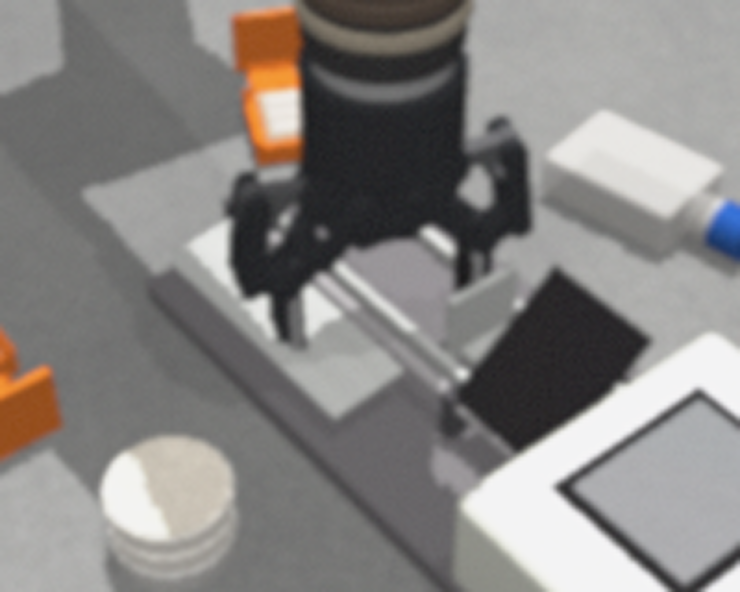

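The motion stopped hard with the finger's front face at about x = -37 mm, against an expected home of -39 mm, and the force rose to 14 N: the carrier is at the stop. I'll back off, lift and check.

```bash
python3 - <<'E'
from bench import bot
from h import *
import cv2
bot.line_to(tcp(-.062,.005,.0358),speed=.05)
bot.line_to(tcp(-.064,.005,.075),speed=.08)
bot.line_to(tcp(-.070,.005,.20),speed=.15)
p=bot.get_obs()["tcp_pos"]
bot.move_ptp([.40,.05,.30],rot(1))
S=bot.get_image("scene");T=bot.get_image("top")
a=cv2.resize(S["img"][160:290,220:370,::-1],(460,400),interpolation=cv2.INTER_CUBIC)
b=cv2.resize(T["img"][130:265,225:330,::-1],(311,400),interpolation=cv2.INTER_CUBIC)
for x in(-.039,-.035,-.043):
    for y in(.022,-.022):
        q=proj(S,[*c2w(x,y),.058]);print(x,y,((q-[220,160])*[460/150,400/130]).round(0))
        q=proj(T,[*c2w(x,y),.058]);print("   top",((q-[225,130])*2.96+[460,0]).round(0))
cv2.imwrite("pics/f.png",np.hstack([a,b])); o=bot.get_obs(); print(o["time"],o["contact_force"])
E
```

```text
-0.039 0.022 [335. 156.]
   top [525. 187.]
-0.039 -0.022 [281. 188.]
   top [584. 172.]
-0.035 0.022 [340. 160.]
   top [523. 182.]
-0.035 -0.022 [285. 192.]
   top [583. 166.]
-0.043 0.022 [331. 153.]
   top [526. 193.]
-0.043 -0.022 [276. 185.]
   top [586. 177.]
15.8583 [-0.48268192  1.38985859 -0.21450047]
```

View pics/f.png

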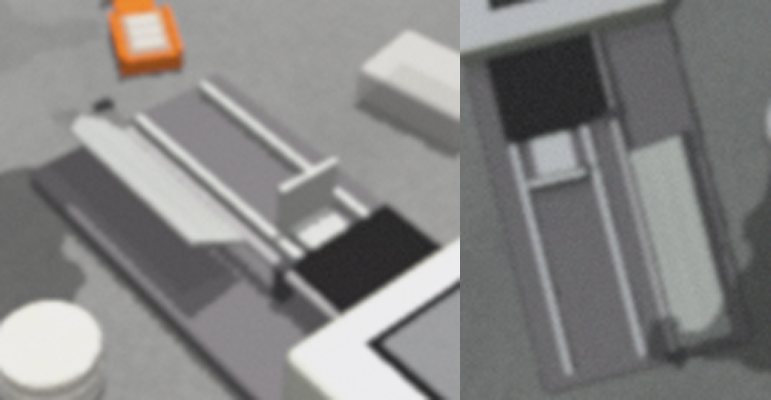

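The flap is shut and the bar is back at its slant. The tab's top rear edge, at (338,158)-(281,188) and (527,187)-(586,173), matches the home prediction of x = -39 mm to about 1 mm. I'll hand in.

```bash
python3 -c "
from bench import bot
bot.finish_job(); print(bot.get_obs()['time'])"
```

```text
the job is handed in; nothing more can be done
the job is handed in; nothing more can be done
```

The cell counter is loaded: the carrier is home against the stop and the flap has fallen shut behind its block. I handed the job in at about 16 s; no verdict was reported.

**What I did:** With the gripper open and turned 20° to the track, one fingertip pressed the bar level and the other pushed the carrier by its tab under the open flap. It stopped hard, with the push force rising from about 5 to 14 N. Then I backed off, lifted and moved the hand clear.

**Last checks:**
- **Carrier position:** both cameras put the tab's rear edge within about 1 mm of its home position (counter x = -39 mm).
- **Flap and bar:** the flap looks shut and the bar is back at its starting slant.
- **Bystanders:** the flask and dishes in view look unmoved. I did not look at the bottle again after the push, but the hand stayed well away from it.

**What disagreed:**
- **Fingertip height:** the tips sat about 5 mm higher than I first assumed, judging by where they met the bar.
- **Press force:** part of the way through, the bar seemed pressed to its end limit (about 16 N). My 10 N push guard tripped, so I eased the press by about 2 mm and finished the push.
- **Base front edge:** it measured about 8 mm off the position I assumed for it. I used the housing, rails and bar instead, and they agreed with each other.

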